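# Weigh a cone of thread on the beam scale

## Task

Weigh the cone of thread on the beam scale: set it gently upright on the pan, then press the thumb plate of the brass poise to lift its latch, slide the poise along the notched beam and let the latch drop into a notch, until the beam, left alone, comes to rest with its pointer between the two lines on the end plate. The bearings are delicate, so press only as hard as the latch needs, never pinch the poise or force it, and leave the things lying round about where they are.

Things in the scene. Friction and masses are not known exactly. Their poses are not given: they have to be found in the camera images.
- thread_cone: cream cone of thread standing upright, 98 mm high: the foot 62 mm across, narrowing evenly, about 49 mm thick at 60 mm height, with a narrow spool neck on top. Origin at the centre of its underside, z up. Its mass is unknown (130 to 280 g).
- scale: grey cast beam scale fixed to the table, base 92 x 460 mm, 23 mm high. Origin on the table under the fulcrum, whose axis is 85 mm up; x points away from the robot, y along the beam towards the pan (left), z up. Pan centre at y = +110 mm; the beam runs to y = -246 mm. The fulcrum cheeks (25 mm either side in x) reach 96 mm up.
- end_plate (a point): point midway between the two black lines (15 mm apart) on the upright white plate at the beam's far end, 85 mm up; the plate is 30 mm wide and its top is 115 mm up. The beam's thin black pointer moves in front of it.
- pan_floor (a point): centre of the upper face of the pan's floor, about 109 mm up; the pan is a round dish, 86 mm across its floor, with a rim 8 mm high. It stays level, gives way under 1 or 2 N and moves 7 mm up or down with the beam to firm stops. Where the cone stands in the pan does not change the weighing.
- beam (a joint): beam tilt, rad: 0 level, pointer midway; + poise end down (poise too far out), - pan down (poise too far in). Stops at -0.06 and +0.06; settles in 1.5 s. Untouched, 10 mm of poise travel changes it by 0.044. A hand on the thumb plate puts the beam on the + stop, so the balance can be read only hands off. The pointer is between the lines within 0.025.
- poise (a joint): place of the brass poise (200 g) on the beam, m: 0 is the innermost notch, 50 mm from the fulcrum, where the empty scale balances; grows outwards (scale's -y) to a stop at 0.16. Notches at 0, 0.008, 0.016 ...: the latch locks it there and must not be forced; with the latch lifted it slides under 1 N. One or two notches balance the beam.
- latch (a joint): press of the thumb plate, m: 0 up (latch in a notch) to 0.004 fully down. Sprung: starts to yield at 3 N, lifts the latch clear at 0.0024 (6.5 N), fully down at 9 N, firm beyond. Hold it down while sliding: on the + stop the beam slopes 0.06, so the plate goes 6 mm lower per 100 mm outwards. Let go off a notch, the latch rides on a tooth near 0.0023 until the poise is nudged.
- thumb_plate (a point): centre of the upper face of the poise's brass thumb plate, 64 mm along the beam x 26 mm, 31 mm above the middle of the beam. From its centre stands a round post, 14 mm thick, 29 mm tall: fingers 30 to 40 mm apart can press the plate on both sides of it. The plate rises and falls up to 13 mm either way with the beam.
- beeswax: bystander: round of beeswax, 48 mm across, 16 mm high
- dye_bottle: bystander: small dark bottle, 38 mm across, 95 mm high
- edge_slicker: bystander: turned wooden edge slicker lying flat, 101 mm long, 22 mm thick
- tape_measure: bystander: tape measure lying flat, 64 x 80 x 25 mm

How it is judged:
On the way, in this order (a step that is already met when the one before it is completed fails the run):
1. the cone stands upright on the pan, let go (horizontal distance between thread_cone and pan_floor below 0.025 m and z of thread_cone in the frame of pan_floor between -0.004 and 0.004 m and angle between thread_cone's own z axis and vertical below 0.1 rad and contact force between the fingers and thread_cone below 0.1 N), for 0.2 s.
2. with nothing touching the scale and the latch in a notch, the beam rests with its pointer between the lines (value of joint beam between -0.025 and 0.025 rad and velocity of joint beam between -0.02 and 0.02 rad/s and contact force between the fingers and scale below 0.1 N and value of joint latch below 0.001 m), for 0.5 s.
At the end, for the whole second after the job is handed in: the cone stands upright on the pan (within 6 degrees), the latch is down in a notch (thumb plate up within 1 mm), and the beam floats at rest within 0.025 rad of level, its pointer between the two lines on the end plate (horizontal distance between thread_cone and pan_floor below 0.025 m and z of thread_cone in the frame of pan_floor between -0.004 and 0.004 m and angle between thread_cone's own z axis and vertical below 0.1 rad and value of joint beam between -0.025 and 0.025 rad and velocity of joint beam between -0.02 and 0.02 rad/s and velocity of joint poise between -0.005 and 0.005 m/s and value of joint latch below 0.001 m); the robot touches nothing.
It fails at once if the scale is pinched, pressed or forced by the robot with more than 25 N (contact force between any of the fingers, the arm and scale above 25 N).
It fails at once if the cone is dropped or pressed on the scale with more than 35 N (contact force between thread_cone and scale above 35 N).
It fails at once if a bystander is moved by more than 20 mm (distance of any of beeswax, dye_bottle, edge_slicker, tape_measure from where it was at the start of the episode above 0.02 m).
It also fails if it takes over 72 s, if anything falls off the work surface, if the arm or the gripper's body presses on something with over 40 N, if the wrist force passes 120 N, or if a joint passes its speed limit or range.

## Robot

A 6-joint arm with a two-finger parallel gripper is mounted at the origin on a cart in front of the work surface, level with it; the furniture and walls round the work are solid. World frame = base frame: x ahead of the robot, y to its left, z up, the work surface at z = 0. Lengths are in m, angles in rad, forces in N, time in s.
With the tool pointing down it reaches from about 0.4 to 0.825 m from the base axis. Payload 7 kg.
Tool frame: the origin (TCP) lies midway between the tips of the shut fingers; the grasp point (between the pads) lies arm.hold_point_z behind it (arm.hold_point_z is the distance from the TCP to the grasp point, in m); z points along the fingers, y is the line along which they close (so a half turn about z gives the same grasp; the last joint's range is limited). The gripper opens to 88 mm and grips with 3 to 60 N. Pads are 19 mm wide; open, the fingers measure 130 mm over their backs; the gripper's body (78 mm by 193 mm) begins 47 mm behind the grasp point.
Start: joints at [1.556, 0.359, 0.012, 0, -1.224, -0.288], TCP at [0.201, 0.644, 0.227] pointing down, gripper open.
Joint ranges: [-3.07, 3.07], [-1.43, 2.12], [-1.02, 1.25], [-3.03, 1.67], [-3.05, -0], [-3.03, 3.03]. Speed limits (rad/s): [2.39, 2.39, 3.01, 3.14, 3.14, 3.14].

## Interface

Orientations are given as [roll, pitch, yaw] about the fixed x, y, z axes, in that order (R = Rz(yaw) Ry(pitch) Rx(roll)).
In Python, from station import arm gives the robot as it stands.
- The arm moves only by the shell command python3 -m crank 'ROWS' [OPENING] [FORCE]. ROWS is JSON, a list that holds one entry, the list of rows, each a list of 4 numbers: the shift along the tool's x, y, z in units of 25 mm (1.0 is 25 mm), then the turn about the tool's z in units of 5 degrees (1.0 is 5 degrees). A call has 1 to 12 rows; each row is the pose to reach, as a shift and turn from the pose commanded when the call began, along the tool's axes at that moment; what a row does not reach only later rows make up. A row lasts 1/8 s, in which the tool goes at most 62.5 mm and 10.7 degrees, less where a joint would pass 70% of its speed; a pose out of reach is approached as far as the arm can. A call with a gripper value outside its range is refused whole. OPENING is the closure, from 0 (fully open) to 1 (shut), set as the call begins (- or left out, the last holds). The fingers move at their own pace and stop on an object; FORCE is the grip in N (left out, the last holds). Time passes only in rows, so rows that repeat a pose let the fingers close. It gives the time, the measured TCP pose, the force, the opening and the grip force at its end, in the units of the state.
- arm.get_state(): the state, without advancing time (a new reading comes with each control period).
- arm.grab_frame(name): name is "scene" or "top"; returns (picture, depth): 480x640x3 uint8, red, green, blue; 480x640 float32, m along the optical axis (not along the pixel's ray), 0 where there is no reading.
- arm.get_calibration(name): a dict with "mtx" (3x3 intrinsics, pixels), "R" (3x3) and "t" (3): a world point X has camera coordinates R X + t. Camera axes: x right, y down, z forward; pixel columns grow to the right and rows downward; lengths in m; the calibration is good to about 2 mm. A picture is of the moment at which its call begins. get_calibration takes no time and is no camera call.
- arm.job_done(): hands the job in; it is judged then, once.
Trained networks look in the newest picture that a camera, given by its name, has taken for a name from the list of things; names that differ only in an ending like _2 or _b are one class to them, and where a whole thing is asked for, a point or a joint stands for the part that bears it (a point fixed in the world has none). Each returns a list of dicts, best first, with "score" (0 to 1); they miss things now and then, are a little off and sometimes report something else, mostly with a low value. They report only what shows in the picture. A call takes as long as a camera call.
- arm.recognise(thing, camera): "extent" ([left, top, width, height] in pixels, round what is visible of it).
- arm.trace(thing, camera): "mask" (480x640 bool, what is visible of it) and "extent" ([left, top, width, height] in pixels, round what is visible of it).
The state is a dict: "t": time; "q": joint angles; "qd": joint speeds; "joint_efforts": joint torques, N m; "eef_pos": TCP position; "ee_rot": TCP orientation; "force": force on the tool from outside, world axes, zero at the start; "moment": the same for the moment, N m; "width": finger opening in m; "gripper_force": force on a finger pad.
Only numpy, scipy, OpenCV 4.12 (cv2) and the standard library are available. Lean on these libraries where they do the work, as an engineer would, in place of code of your own. Each camera call takes 0.05 s, during which the arm holds its last target. There are 200 camera calls.

## Working session

There is one attempt and no reset: what is moved stays moved. The work goes in short steps, Python scripts to look and compute and a shell command to move; the robot and the scene stay as the last step left them, time stands still between calls to the robot, and variables do not carry over. Pictures are saved under pics/ and viewed, at most 10 in all, crops included, and the job is handed in when it is done.

```bash
ls; mkdir -p pics; cat > h.py <<'E'
from station import arm
import numpy as np, cv2
def cloud(cam,depth):
    c=arm.get_calibration(cam);K=np.array(c["mtx"]);R=np.array(c["R"]);t=np.array(c["t"])
    v,u=np.mgrid[:480,:640]
    P=np.stack([(u-K[0,2])/K[0,0]*depth,(v-K[1,2])/K[1,1]*depth,depth],-1)
    return (P-t)@R   # R^T (P-t)
def save(pic,name): cv2.imwrite("pics/"+name,pic[:,:,::-1])
E
python3 - <<'E'
from h import *
print(arm.get_state(), arm.hold_point_z)
for cam in("scene","top"):
    p,d=arm.grab_frame(cam); save(p,cam+"0.png"); W=cloud(cam,d); np.savez(cam+"0.npz",p=p,d=d,W=W)
    for th in("thread_cone","scale","end_plate","thumb_plate","pan_floor","poise","beeswax","dye_bottle","edge_slicker","tape_measure"):
        try:r=arm.trace(th,cam)
        except Exception as e: print(th,e);continue
        for x in r[:2]:
            m=x["mask"]&(d>0)
            if m.sum(): q=W[m]; print(cam,th,round(x["score"],2),x["extent"],np.round(q.min(0),3),np.round(np.median(q,0),3),np.round(q.max(0),3))
E
```

```text
pics
{'t': 0.0, 'q': array([ 1.55608124e+00,  3.59384102e-01,  1.10836922e-02, -3.41716587e-04,
       -1.22411861e+00, -2.88120333e-01]), 'qd': array([ 0.00057593, -0.00020163,  0.00153116,  0.00056907,  0.00114068,
        0.00010396]), 'joint_efforts': array([ 5.02512721e-04, -5.82715523e+01,  2.93049198e+01,  6.99704692e+00,
        6.81616933e-03, -1.63081031e-04]), 'eef_pos': array([0.20117377, 0.64381782, 0.22563683]), 'ee_rot': array([ 3.13994556e+00, -1.53136736e-04, -3.02951663e-01]), 'force': array([0.16413126, 0.86893701, 0.17612724]), 'moment': array([ 0.00522332,  0.01205295, -0.03984018]), 'gripper_force': 0.0, 'width': 0.08756223361969352} 0.0188
scene thread_cone 0.96 [409.8, 229.6, 27.1, 50.0] [ 0.643 -0.071 -0.001] [ 0.661 -0.054  0.049] [0.767 0.028 0.101]
scene scale 0.93 [274.8, 200.4, 175.4, 164.6] [ 0.455 -0.246 -0.002] [ 0.5   -0.038  0.025] [0.658 0.352 0.142]
scene end_plate 0.75 [262.8, 214.4, 30.4, 21.1] [ 0.458  0.144 -0.004] [0.528 0.315 0.019] [0.58  0.406 0.126]
scene thumb_plate 0.65 [343.5, 239.5, 28.0, 24.3] [ 0.491 -0.058 -0.002] [ 0.503 -0.03   0
[... 1227 characters left out ...]
07 -0.023  0.112] [0.528 0.007 0.144]
top pan_floor 0.67 [239.1, 207.8, 49.4, 46.5] [ 0.46   0.114 -0.003] [0.51  0.162 0.116] [0.571 0.226 0.129]
top poise 0.91 [340.3, 229.4, 35.5, 13.3] [ 0.493 -0.056  0.064] [ 0.505 -0.023  0.112] [0.52  0.007 0.144]
top beeswax 0.63 [425.5, 174.3, 24.2, 21.9] [ 0.597 -0.229 -0.003] [ 0.62  -0.202  0.015] [ 0.644 -0.178  0.023]
top edge_slicker 0.96 [187.9, 312.5, 45.6, 21.7] [ 0.302  0.236 -0.003] [0.325 0.286 0.015] [0.346 0.334 0.023]
top tape_measure 0.94 [176.0, 205.5, 38.7, 30.3] [0.509 0.28  0.   ] [0.539 0.327 0.022] [0.574 0.363 0.03 ]
top tape_measure 0.72 [188.3, 311.5, 45.8, 25.2] [ 0.302  0.237 -0.002] [0.325 0.287 0.015] [0.346 0.333 0.023]
```

```bash
python3 - <<'E'
from h import *
a=np.load("top0.npz");b=np.load("scene0.npz")
cv2.imwrite("pics/tc0.png",np.hstack([cv2.resize(a['p'][130:345,160:480],(400,269)),cv2.resize(b['p'][180:395,180:500],(400,269))])[:,:,::-1])
W=np.concatenate([a['W'][a['d']>0],b['W'][b['d']>0]])
def box(x0,x1,y0,y1,z0,z1):
    return W[(W[:,0]>x0)&(W[:,0]<x1)&(W[:,1]>y0)&(W[:,1]<y1)&(W[:,2]>z0)&(W[:,2]<z1)]
def circ(q):
    (c,r)=cv2.minEnclosingCircle(q[:,:2].astype(np.float32)); return np.round(c,3),round(r,4),len(q)
print("cone top",circ(box(.62,.72,-.1,.03,.09,.11)))
for z in(.02,.04,.06,.08): 
  q=box(.62,.72,-.1,.03,z-.005,z+.005); print(z,circ(q),q.min(0).round(3),q.max(0).round(3))
q=box(.4,.6,.1,.25,.115,.135);print("pan rim",circ(q),np.median(q,0))
q=box(.4,.6,.1,.25,.10,.115);print("pan floor",circ(q),np.median(q,0))
q=box(.47,.55,-.1,.05,.105,.12);print("plate",cv2.minAreaRect(q[:,:2].astype(np.float32)*1000),np.median(q,0))
q=box(.47,.55,-.1,.05,.125,.15);print("post",circ(q),np.median(q,0))
q=box(.44,.58,-.26,.25,.02,.03);print("base",cv2.minAreaRect(q[:,:2].astype(np.float32)*1000))
q=box(.44,.58,-.26,-.15,.09,.13);print("endplate",q.min(0),q.max(0),np.median(q,0))
q=W[(W[:,2]>.05)&(W[:,0]>.25)&(W[:,0]<.9)]; 
m=~((q[:,0]>.44)&(q[:,0]<.72)&(q[:,1]>-.26)&(q[:,1]<.25)); q=q[m&(abs(q[:,1])<.6)]
H,xe,ye=np.histogram2d(q[:,0],q[:,1],bins=[np.arange(.25,.95,.05),np.arange(-.6,.65,.05)])
for i,j in np.argwhere(H>8): print(xe[i].round(2),ye[j].round(2),int(H[i,j]))
E
```

```text
cone top (array([ 0.674, -0.042]), 0.0199, 251)
0.02 (array([ 0.669, -0.035]), 0.0793, 992) [ 0.621 -0.1    0.015] [0.72  0.03  0.025]
0.04 (array([ 0.69, -0.02]), 0.0564, 240) [ 0.648 -0.069  0.035] [0.719 0.03  0.045]
0.06 (array([ 0.675, -0.041]), 0.0268, 165) [ 0.65  -0.067  0.055] [ 0.692 -0.016  0.065]
0.08 (array([ 0.674, -0.04 ]), 0.0225, 135) [ 0.654 -0.062  0.075] [ 0.696 -0.019  0.085]
pan rim (array([0.507, 0.162]), 0.0524, 2196) [0.50956635 0.16338035 0.11736747]
pan floor (array([0.508, 0.155]), 0.0541, 716) [0.50955225 0.16040288 0.11391177]
plate ((506.2715759277344, -25.14092254638672), (66.69508361816406, 28.630165100097656), 87.58055114746094) [ 0.5048117  -0.02739907  0.1114748 ]
post (array([ 0.505, -0.028]), 0.0088, 113) [ 0.50495482 -0.02752371  0.13809545]
base ((504.8976135253906, -14.6776123046875), (462.4419250488281, 95.83912658691406), 89.24734497070312)
endplate [ 0.51240331 -0.23468871  0.0900815 ] [ 0.52120125 -0.20157766  0.12044517] [ 0.51631489 -0.2179919   0.10706997]
0.35 -0.6 81
0.35 -0.55 187
0.4 -0.55 432
0.45 -0.6 970
0.45 -0.55 1289
0.45 0.35
[... 588 characters left out ...]
.25 30
0.75 0.35 103
0.75 0.4 155
0.75 0.45 96
0.75 0.5 883
0.75 0.55 178
0.8 -0.5 465
0.8 -0.45 498
0.8 -0.4 250
0.8 -0.35 542
0.8 -0.3 1219
0.8 -0.25 1905
0.8 -0.2 1892
0.8 -0.15 1704
0.8 -0.1 1508
0.8 -0.05 1739
0.8 0.0 1640
0.8 0.05 1328
0.8 0.1 364
0.8 0.15 347
0.8 0.2 348
0.8 0.25 327
0.8 0.3 328
0.8 0.35 323
0.8 0.4 332
0.8 0.45 488
0.8 0.5 796
0.8 0.55 83
0.85 -0.6 690
0.85 -0.55 537
0.85 -0.5 476
0.85 -0.45 538
0.85 -0.4 257
0.85 -0.3 2564
0.85 -0.25 2173
0.85 -0.2 2263
0.85 -0.15 2373
0.85 -0.1 2372
0.85 -0.05 1576
0.85 0.0 1251
0.85 0.05 1233
0.85 0.1 1859
0.85 0.15 945
0.85 0.2 1540
0.85 0.25 1200
0.85 0.3 854
0.85 0.35 1169
0.85 0.4 813
0.85 0.45 1785
0.85 0.5 773
0.85 0.55 1716
```

View pics/top0.png

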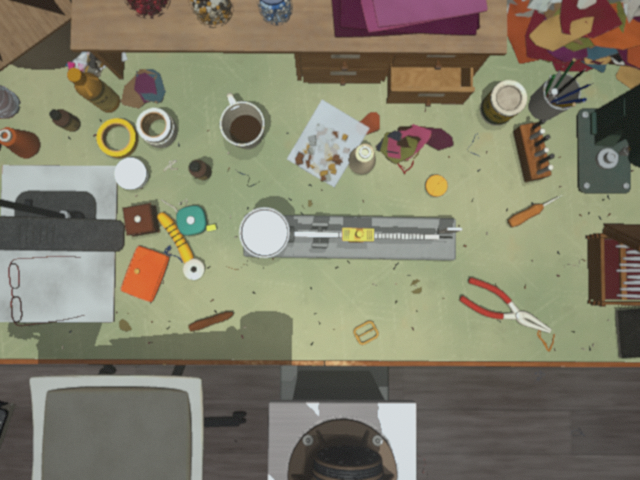

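View pics/scene0.png

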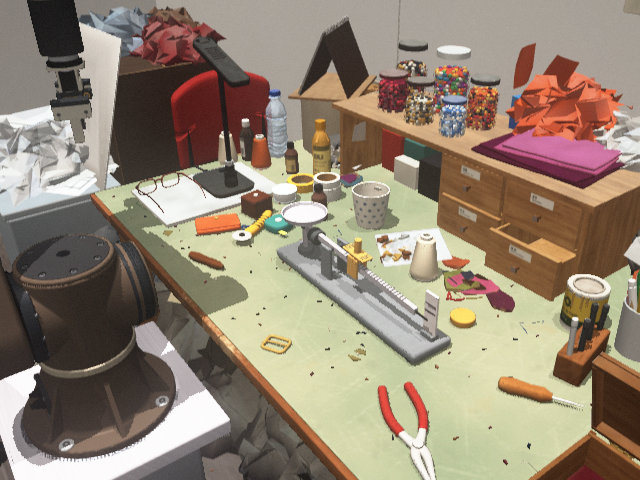

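Top view: the cone is at px (363,153), the poise at (358,234), the pan at (265,233) and the end plate at (452,230). The lamp is far left, at x≈0.5. The first move is to above the cone, keeping on the robot's side of the lamp.

```bash
cat >> h.py <<'E'
from scipy.spatial.transform import Rotation as Ro
def rows(*targets):
    s=arm.get_state(); R=Ro.from_euler("xyz",s["ee_rot"]).as_matrix(); p=np.array(s["eef_pos"])
    print("t",round(float(s["t"]),2),"pos",p.round(4),"rot",np.round(s["ee_rot"],3),"F",np.round(s["force"],2),"w",round(float(s["width"]),4))
    for x,y,z,yaw in targets:
        d=R.T@(np.array([x,y,z])-p)/.025
        print(d.round(2), round(-np.rad2deg(yaw-s["ee_rot"][2])/5,2))
E
python3 -c "
from h import *
rows((.35,.35,.28,-.15),(.47,.08,.29,-.013),(.62,-.03,.25,-.013),(.674,-.041,.18,-.013))"
```

```text
t 1.1 pos [0.2013 0.6443 0.2266] rot [-3.142 -0.    -0.303] F [-0.6  -0.74 -0.81] w 0.0877
[ 9.19  9.46 -2.14] -1.75
[16.99 18.34 -2.54] -3.32
[24.03 20.75 -0.94] -3.32
[26.22 20.53  1.86] -3.32
```

```bash
python3 -m crank '[[[1,1,-0.3,-0.2],[2.3,2.4,-0.6,-0.4],[3.8,3.9,-1,-0.7],[5.5,5.6,-1.4,-1],[7.2,7.4,-1.8,-1.4],[9.2,9.5,-2.1,-1.8],[10.6,11.1,-2.3,-2.1],[12.1,12.9,-2.4,-2.5],[13.7,14.7,-2.5,-2.9],[15.3,16.5,-2.5,-3.2],[16.4,17.8,-2.5,-3.3],[17,18.3,-2.5,-3.3]]]' 0 10
python3 -c "
from h import *
rows((.60,-.02,.26,-.013),(.674,-.041,.18,-.013),(.674,-.041,.05,-.013))"
```

```text
t: 2.6
eef_pos: [0.4709, 0.0787, 0.2894]
ee_rot: [-3.141, -0.001, -0.017]
force: [0.9, 0.6, -0.2]
width: 0.0877
gripper_force: 0.0
t 2.6 pos [0.4709 0.0787 0.2894] rot [-3.141e+00 -1.000e-03 -1.700e-02] F [ 0.89  0.58 -0.18] w 0.0877
[5.23 3.86 1.18] -0.05
[8.2  4.65 4.38] -0.05
[8.2  4.65 9.58] -0.05
```

```bash
python3 -m crank '[[[1.5,0.9,0.2,0],[3.5,2.3,0.6,0],[5.3,3.6,1.2,0],[7,4.3,2.6,0],[8.2,4.65,4.4,0],[8.2,4.65,5.8,0],[8.2,4.65,7,0],[8.2,4.65,8.2,0],[8.2,4.65,9.2,0],[8.2,4.65,9.8,0],[8.2,4.65,9.95,0],[8.2,4.65,9.95,0]]]' 0 10
python3 -c "
from h import *
rows((.674,-.041,.041,-.013))
p,d=arm.grab_frame('scene'); save(p[180:340,320:520],'g1.png')"
```

```text
t: 4.1
eef_pos: [0.6742, -0.0384, 0.0409]
ee_rot: [3.142, -0.001, -0.015]
force: [0.5, 1.2, 1.5]
width: 0.0877
gripper_force: 0.0
t 4.1 pos [ 0.6742 -0.0384  0.0409] rot [ 3.142e+00 -1.000e-03 -1.500e-02] F [0.5  1.16 1.45] w 0.0877
[-0.01  0.1  -0.  ] -0.02
```

View pics/g1.png

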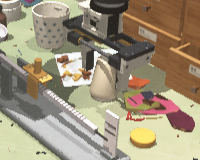

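The cone stands between the fingers at crop px (105,80). Next I close on it, lift, and compare forces to get a rough mass.

```bash
python3 - <<'E'
from h import *
f=[]
for i in range(12): arm.grab_frame("top"); f.append(arm.get_state()["force"][2])
print(np.mean(f),np.std(f))
E
python3 -m crank '[[[0,0.1,0,0],[0,0.1,0,0],[0,0.1,0,0],[0,0.1,0,0],[0,0.1,0,0],[0,0.1,0,0],[0,0.1,-0.5,0],[0,0.1,-2,0],[0,0.1,-4,0],[0,0.1,-5.5,0],[0,0.1,-6.4,0],[0,0.1,-6.4,0]]]' 1 12
python3 - <<'E'
from h import *
f=[]
for i in range(12): arm.grab_frame("top"); f.append(arm.get_state()["force"][2])
print(np.mean(f),np.std(f))
p,d=arm.grab_frame("scene"); save(p[130:350,270:510],"g2.png")
W=cloud("scene",d)
r=arm.trace("thread_cone","scene")[0]; m=r["mask"]&(d>0); q=W[m]; q=q[q[:,2]>0.1]
print(r["score"],q.min(0),np.median(q,0),q.max(0))
rows((.62,.16,.235,-.013),(.507,.162,.20,-.013),(.507,.162,.165,-.013))
E
```

```text
0.06153178153923263 0.29516042720620755
t: 6.25
eef_pos: [0.6746, -0.0409, 0.2031]
ee_rot: [-3.141, -0.004, -0.015]
force: [0.2, 1.1, -2.4]
width: 0.0509
gripper_force: 11.7
-1.9745468578747911 0.30443341076536906
0.67 [ 0.63404418 -0.07897241  0.15859652] [ 0.65682658 -0.0544563   0.19929215] [ 0.69779514 -0.01462335  0.2717326 ]
t 6.95 pos [ 0.6737 -0.0409  0.2002] rot [ 3.142  0.    -0.015] F [-0.05  0.56 -2.11] w 0.051
[-2.27 -8.   -1.39] -0.02
[-6.79 -8.02  0.01] -0.02
[-6.79 -8.02  1.41] -0.02
```

View pics/g2.png

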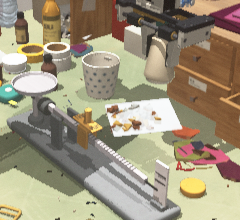

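The lift was good: the cone hangs upright at crop px (157,65). The weight is about 2.04 N (≈208 g), so the poise should land near 0.114. Next I carry it over the pan.

```bash
python3 -m crank '[[[-0.3,-0.5,-0.4,0],[-1,-1.6,-0.8,0],[-2,-2.9,-1,0],[-3.2,-4.2,-1,0],[-4.4,-5.5,-1,0],[-5.6,-6.8,-0.8,0],[-6.4,-7.6,-0.4,0],[-6.8,-8,0.1,0],[-6.8,-8,0.7,0],[-6.8,-8,1.2,0],[-6.8,-8,1.4,0],[-6.8,-8,1.4,0]]]'
python3 - <<'E'
from h import *
p,d=arm.grab_frame("scene")
rows((.507,.162,.150,-.013),(.507,.162,.145,-.013))
W=cloud("scene",d)
q=W[d>0]
c=q[(abs(q[:,0]-.507)<.06)&(abs(q[:,1]-.162)<.06)&(q[:,2]>.104)&(q[:,2]<.128)]
print(np.histogram(c[:,2],bins=np.arange(.104,.129,.002)),cv2.minEnclosingCircle(c[:,:2].astype(np.float32)))
save(cv2.resize(p[150:300,220:420],(600,450)),"g3.png")
E
```

```text
t: 8.45
eef_pos: [0.507, 0.1609, 0.1648]
ee_rot: [3.141, 0.001, -0.016]
force: [-0.2, 0.4, -1.4]
width: 0.0509
gripper_force: 11.7
t 8.5 pos [0.5072 0.1612 0.1652] rot [ 3.141  0.    -0.016] F [-1.02  0.59 -0.89] w 0.0509
[-0.01 -0.03  0.61] -0.03
[-0.01 -0.03  0.81] -0.03
(array([  0,   0,   0,   3,  52, 158, 144,  62,  51,  67,  38,  21]), array([0.104, 0.106, 0.108, 0.11 , 0.112, 0.114, 0.116, 0.118, 0.12 ,
       0.122, 0.124, 0.126, 0.128])) ((0.5071150064468384, 0.15897072851657867), 0.051392801105976105)
```

View pics/g3.png

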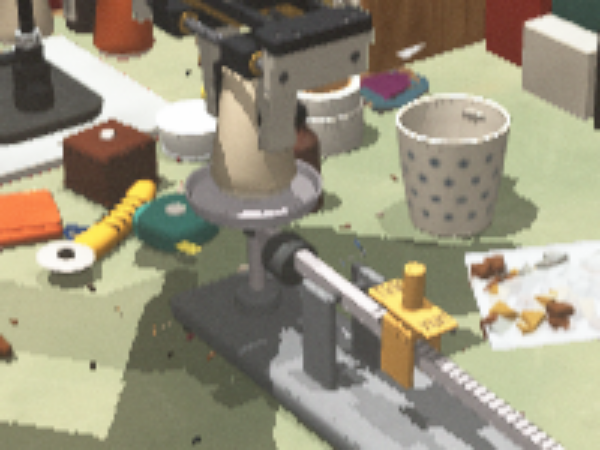

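The cone sits centred over the pan (crop px 250,180). Next I lower it slowly.

```bash
python3 -m crank '[[[0,0,0.08,0],[0,0,0.16,0],[0,0,0.24,0],[0,0,0.32,0],[0,0,0.4,0],[0,0,0.46,0],[0,0,0.52,0],[0,0,0.58,0],[0,0,0.64,0],[0,0,0.7,0],[0,0,0.74,0],[0,0,0.74,0]]]'
python3 -m crank '[[[0,0,0.02,0],[0,0,0.04,0],[0,0,0.06,0],[0,0,0.06,0]]]'
python3 -m crank '[[[0,0,0.02,0],[0,0,0.04,0],[0,0,0.04,0]]]'
```

```text
t: 10.0
eef_pos: [0.5067, 0.1615, 0.1467]
ee_rot: [3.141, 0.0, -0.015]
force: [0.2, 0.2, -1.3]
width: 0.051
gripper_force: 11.8
t: 10.5
eef_pos: [0.5067, 0.1615, 0.1453]
ee_rot: [3.141, 0.0, -0.015]
force: [0.5, -0.3, -1.7]
width: 0.051
gripper_force: 11.8
t: 10.88
eef_pos: [0.5067, 0.1615, 0.1443]
ee_rot: [3.141, 0.0, -0.015]
force: [-0.2, -0.1, -1.4]
width: 0.0511
gripper_force: 11.8
```

```bash
python3 -m crank '[[[0,0,0.02,0],[0,0,0.04,0],[0,0,0.04,0]]]' | grep -E 'pos|force'
python3 -m crank '[[[0,0,0.02,0],[0,0,0.04,0],[0,0,0.04,0]]]'| grep -E 'pos|force'
```

```text
eef_pos: [0.5067, 0.1616, 0.1433]
force: [0.0, -0.7, -1.7]
gripper_force: 11.8
eef_pos: [0.5068, 0.1616, 0.1425]
force: [-1.3, -0.6, 1.3]
gripper_force: 12.0
```

Contact with the pan's lower stop is light (~3 N). I release, then lift straight up.

```bash
python3 -m crank '[[[0,0,0,0],[0,0,0,0],[0,0,0,0],[0,0,0,0],[0,0,0,0],[0,0,-0.4,0],[0,0,-1.2,0],[0,0,-2.2,0],[0,0,-3.2,0],[0,0,-4,0],[0,0,-4.4,0],[0,0,-4.4,0]]]' 0
python3 - <<'E'
from h import *
for cam in("scene","top"):
    p,d=arm.grab_frame(cam); W=cloud(cam,d); q=W[d>0]
    save(p,cam+"1.png")
    c=q[(abs(q[:,0]-.505)<.02)&(abs(q[:,1]+.025)<.05)&(q[:,2]>.108)]
    t=c[c[:,2]>.128]; l=c[(c[:,2]<.128)]
    print(cam,"post",t.min(0).round(4),t.max(0).round(4),"plate",l.min(0).round(4),l.max(0).round(4),np.median(l,0))
    r=arm.trace("thread_cone",cam)[0]; m=r["mask"]&(d>0);print(r["score"],np.percentile(W[m],[2,50,98],axis=0).round(3))
rows((.505,-.0265,.24,-.013),(.505,-.0265,.13,-.013))
E
```

```text
t: 13.12
eef_pos: [0.5069, 0.1617, 0.253]
ee_rot: [-3.141, -0.001, -0.015]
force: [-0.3, -0.7, -0.8]
width: 0.0878
gripper_force: 0.0
scene post [ 0.4983 -0.0285  0.1284] [ 0.5115 -0.0131  0.151 ] plate [ 0.489  -0.0549  0.1084] [0.5189 0.011  0.1278] [ 0.4998397  -0.0276244   0.12050052]
0.88 [[0.48  0.132 0.103]
 [0.498 0.144 0.149]
 [0.531 0.174 0.2  ]]
top post [ 0.5    -0.0248  0.1305] [ 0.5127 -0.013   0.1527] plate [ 0.4931 -0.0526  0.1091] [0.519  0.0109 0.1269] [ 0.50638874 -0.02291712  0.12049466]Traceback (most recent call last):
  File "<stdin>", line 8, in <module>
IndexError: list index out of range
```

View pics/scene1.png

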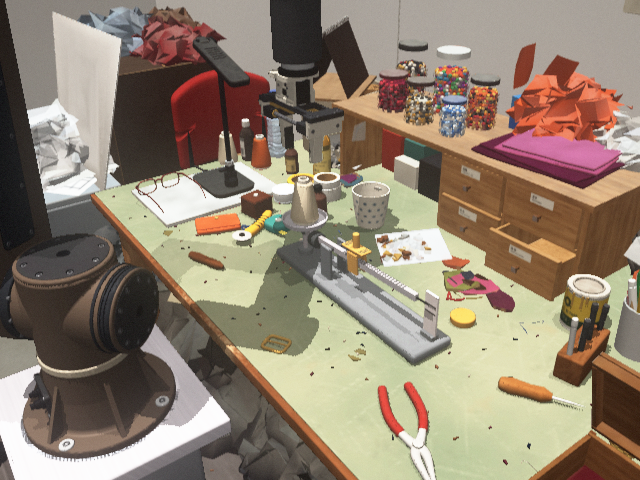

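The cone stands upright on the pan (303,200) and the beam is pan-down. Next I go over the poise with the fingers about 34 mm apart.

```bash
python3 -c "
from h import *
rows((.5055,-.0235,.24,-.013),(.5055,-.0235,.13,-.013))"
python3 -m crank '[[[0,0.6,0.1,0],[0,2,0.2,0],[0,3.6,0.4,0],[0,5.2,0.5,0],[0,6.5,0.5,0],[0,7.2,0.6,0],[0,7.4,1.2,0],[0,7.4,2.2,0],[0,7.4,2.8,0],[0,7.4,2.8,0],[0,7.4,2.8,0],[0,7.4,2.8,0]]]' 0.61
```

```text
t 13.32 pos [0.5063 0.1613 0.2514] rot [ 3.141e+00  1.000e-03 -1.500e-02] F [0.71 0.09 0.9 ] w 0.0877
[0.08 7.39 0.46] -0.02
[0.08 7.39 4.86] -0.02
t: 14.82
eef_pos: [0.5046, -0.0231, 0.1831]
ee_rot: [-3.141, -0.001, -0.014]
force: [-1.0, -0.2, -0.1]
width: 0.034
gripper_force: 0.0
```

```bash
python3 -m crank '[[[0,0,0.5,0],[0,0,1.2,0],[0,0,1.8,0],[0,0,2.2,0],[0,0,2.4,0],[0,0,2.52,0],[0,0,2.62,0],[0,0,2.7,0],[0,0,2.76,0],[0,0,2.8,0],[0,0,2.84,0],[0,0,2.84,0]]]'
python3 -m crank '[[[0,0,0.04,0],[0,0,0.06,0],[0,0,0.06,0]]]'
```

```text
t: 16.32
eef_pos: [0.5042, -0.0233, 0.1114]
ee_rot: [-3.141, -0.0, -0.015]
force: [-1.0, -1.0, 4.5]
width: 0.0342
gripper_force: 2.3
t: 16.7
eef_pos: [0.5042, -0.0233, 0.1101]
ee_rot: [-3.141, -0.0, -0.015]
force: [-2.7, -0.6, 6.4]
width: 0.034
gripper_force: 3.4
```

```bash
python3 -m crank '[[[0,0,0.02,0],[0,0,0.04,0],[0,0,0.04,0]]]'
```

```text
t: 17.08
eef_pos: [0.5043, -0.0232, 0.1092]
ee_rot: [-3.141, -0.001, -0.015]
force: [-3.5, -0.2, 7.9]
width: 0.0342
gripper_force: 4.1
```

```bash
python3 - <<'E'
from h import *
f=[]
for i in range(8): arm.grab_frame("top"); f.append(arm.get_state()["force"])
print(np.mean(f,0)); rows()
E
```

```text
[-2.57473755 -0.70596603  7.66193315]
t 17.48 pos [ 0.5042 -0.0232  0.1092] rot [-3.141e+00 -1.000e-03 -1.500e-02] F [-2.53 -1.58  7.76] w 0.0346
```

```bash
python3 -m crank '[[[0,0.08,0.005,0],[0,0.2,0.01,0],[0,0.32,0.02,0],[0,0.32,0.02,0]]]'
```

```text
t: 17.98
eef_pos: [0.5041, -0.0314, 0.1087]
ee_rot: [-3.141, -0.001, -0.015]
force: [-2.8, -1.6, 7.7]
width: 0.0342
gripper_force: 4.0
```

Force is steady, so it slides freely. I carry on with the rest (80 mm more).

```bash
python3 -m crank '[[[0,0.1,0.006,0],[0,0.35,0.02,0],[0,0.7,0.04,0],[0,1.05,0.06,0],[0,1.4,0.085,0],[0,1.75,0.105,0],[0,2.1,0.125,0],[0,2.45,0.145,0],[0,2.8,0.17,0],[0,3.1,0.185,0],[0,3.2,0.19,0],[0,3.2,0.19,0]]]'
python3 - <<'E'
from h import *
p,d=arm.grab_frame("scene"); save(cv2.resize(p[180:380,270:470],(500,500)),"g4.png"); rows()
E
```

```text
t: 19.48
eef_pos: [0.5032, -0.1116, 0.1041]
ee_rot: [3.142, -0.001, -0.015]
force: [-1.5, -0.6, 8.5]
width: 0.0339
gripper_force: 3.9
t 19.52 pos [ 0.5033 -0.1115  0.1041] rot [ 3.142e+00 -1.000e-03 -1.500e-02] F [-1.48 -0.71  7.77] w 0.0341
```

View pics/g4.png

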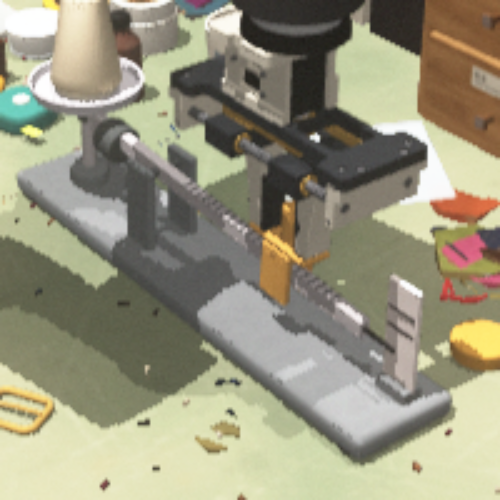

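The poise (crop px 280,265) has moved out under the fingers. I lift off gently and read the balance.

```bash
python3 -m crank '[[[0,0,-0.06,0],[0,0,-0.12,0],[0,0,-0.2,0],[0,0,-0.35,0],[0,0,-0.7,0],[0,0,-1.2,0],[0,0,-1.8,0],[0,0,-2.4,0],[0,0,-2.4,0],[0,0,-2.4,0],[0,0,-2.4,0],[0,0,-2.4,0]]]'
python3 -m crank '[[[0,0,0,0],[0,0,0,0],[0,0,0,0],[0,0,0,0],[0,0,0,0],[0,0,0,0],[0,0,0,0]]]' | grep force
cat >> h.py <<'E'
F0=np.array([.5062,.0515])   # fulcrum xy estimate
ax=np.array([-.0135,-1.])    # outward along beam
def read(name):
    out=[]
    for cam in("scene","top"):
        p,d=arm.grab_frame(cam); save(p,name+cam+".png"); W=cloud(cam,d); q=W[d>0]
        s=(q[:,:2]-F0)@ax; l=(q[:,:2]-F0)@np.array([1,-.0135])
        b=(abs(l)<.004)&(s>.03)&(s<.23)&(q[:,2]>.06)&(q[:,2]<.103)
        f=np.polyfit(s[b],q[b,2],1)
        for _ in range(5):
            r=q[:,2]-np.polyval(f,s); k=b&(abs(r)<.004); f=np.polyfit(s[k],q[k,2],1)
        pt=np.percentile(q[(abs(s+.11)<.05)&(abs(l)<.05)&(q[:,2]>.095)&(q[:,2]<.135)][:,2],[10,50,90])
        pl=(abs(l)<.014)&(s>.03)&(s<.25)&(q[:,2]>.1)&(q[:,2]<.16)
        # plate: brass colour
        c=p[d>0].astype(int); br=(c[:,0]-c[:,2]>60); pl&=br
        Q=q[pl]; S=s[pl]
        if len(Q)>5: print(cam,"brass s",np.percentile(S,[2,50,98]).round(4),"z",np.percentile(Q[:,2],[5,25,50,75,95]).round(4),len(Q))
        print(cam,"beam slope",f.round(4),k.sum(),"pan z",pt.round(4))
E
python3 -c "
from h import *
read('r1'); rows()"
```

```text
t: 21.02
eef_pos: [0.5024, -0.1114, 0.1631]
ee_rot: [3.141, 0.001, -0.015]
force: [0.2, 0.2, -0.2]
width: 0.0344
gripper_force: 0.0
force: [-0.2, -0.4, 0.4]
gripper_force: 0.0
scene brass s [0.1312 0.1649 0.192 ] z [0.1022 0.1082 0.1094 0.1141 0.1368] 371
scene beam slope [-0.0344  0.0921] 280 pan z [0.1111 0.1164 0.1295]Traceback (most recent call last):
  File "<string>", line 3, in <module>
    read('r1'); rows()
    ~~~~^^^^^^
  File "h.py", line 24, in read
    f=np.polyfit(s[b],q[b,2],1)
    raise TypeError("expected non-empty vector for x")
TypeError: expected non-empty vector for x
```

```bash
python3 -c "
import cv2
p=cv2.imread('pics/r1scene.png'); a=cv2.resize(p[225:325,330:450],(720,600),interpolation=cv2.INTER_CUBIC); cv2.imwrite('pics/v5.png',a)"
```

```text
(no output)
```

View pics/v5.png

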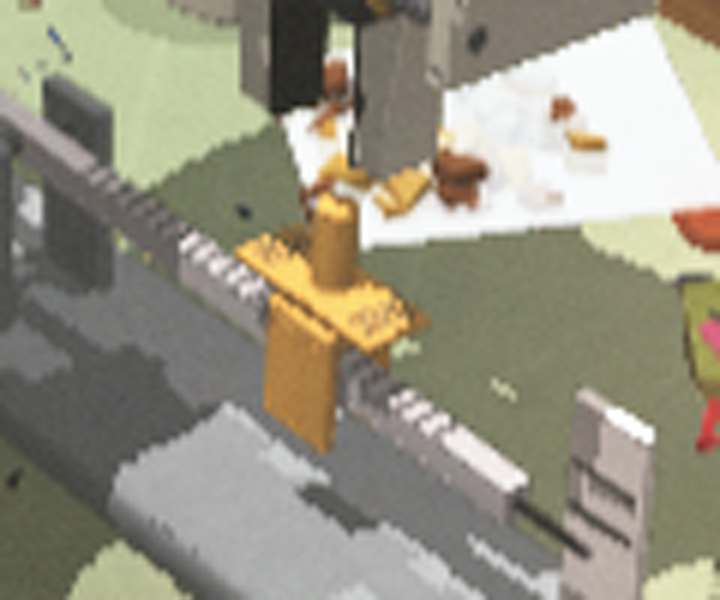

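Pointer tip at crop px (588,552), below the lower line (572,508), so the poise is slightly too far out. I quantify the tilt and check the latch against the first picture.

```bash
cat >> h.py <<'E'
def ana(p,d,cam="scene"):
    W=cloud(cam,d); q=W[d>0]; c=p[d>0].astype(int); br=(c[:,0]-c[:,2]>60)
    s=(q[:,:2]-F0)@ax; l=(q[:,:2]-F0)@np.array([1,-.0135])
    m=br&(abs(l)<.016)&(s>.03)&(s<.25)&(q[:,2]>.095)&(q[:,2]<.17)
    # post
    zt=np.percentile(q[m,2],99); post=m&(q[:,2]>zt-.018); sp=np.median(s[post])
    k=m&(abs(s-sp)<.03)&(abs(s-sp)>.010)&(l>-.011); f=np.polyfit(s[k]-sp,q[k,2],1)
    for _ in range(8):
        r=q[:,2]-np.polyval(f,s-sp); k2=k&(abs(r)<.003)
        f=np.polyfit(s[k2]-sp,q[k2,2],1)
    b=~br&(abs(l)<.0025)&(s>.06)&(s<.235)&(abs(s-sp)>.04)
    g=None;best=0
    for z0 in np.arange(.08,.104,.001):
        for t in np.arange(-.065,.066,.005):
            n=(b&(abs(q[:,2]-(z0-t*s))<.0015)).sum()
            if n>best: best=n;g=np.array([-t,z0])
    for _ in range(5):
        kb=b&(abs(q[:,2]-np.polyval(g,s))<.003); g=np.polyfit(s[kb],q[kb,2],1)
    zpl=f[1]
    print("post s",round(sp,4),"plate z",zpl.round(4),"slope",f[0].round(3),k2.sum(),"| beam top",g.round(4),kb.sum(),"| plate above beam",round(zpl-np.polyval(g,sp),4),"| tilt if latch up",round((.116-zpl)/sp,4))
    return p
def tilt():
    p,d=arm.grab_frame("scene"); ana(p,d); return p
E
python3 -c "
from h import *
a=np.load('scene0.npz'); ana(a['p'],a['d']); tilt();tilt(); rows()"
```

```text
post s 0.0809 plate z 0.1116 slope -0.069 119 | beam top [-0.0606  0.0931] 105 | plate above beam 0.0234 | tilt if latch up 0.0544
post s 0.1645 plate z 0.1092 slope -0.045 135 | beam top [-0.0352  0.0927] 88 | plate above beam 0.0223 | tilt if latch up 0.0413
post s 0.1647 plate z 0.1091 slope -0.041 130 | beam top [-0.0372  0.0932] 76 | plate above beam 0.022 | tilt if latch up 0.0421
t 22.1 pos [ 0.5027 -0.1114  0.1636] rot [ 3.142 -0.    -0.015] F [ 0.92  0.93 -0.17] w 0.0342
```

Tilt is about +0.037, so the poise needs to come in about one notch (8 mm). Fingers moved 88 mm but the poise only about 85, so it may be riding on a tooth. I press again, slide in 5 mm, then creep with reduced pressure so the latch drops by itself.

```bash
python3 -m crank '[[[0,0,0.5,0],[0,0,1.2,0],[0,0,1.7,0],[0,0,2,0],[0,0,2.12,0],[0,0,2.2,0],[0,0,2.26,0],[0,0,2.31,0],[0,0,2.36,0],[0,0,2.4,0],[0,0,2.4,0]]]'
python3 -m crank '[[[0,-0.02,-0.001,0],[0,-0.05,-0.003,0],[0,-0.1,-0.006,0],[0,-0.15,-0.009,0],[0,-0.2,-0.012,0],[0,-0.2,-0.012,0]]]'
python3 -c "
from h import *
tilt();rows()"
```

```text
t: 23.48
eef_pos: [0.5031, -0.1115, 0.1044]
ee_rot: [3.141, -0.001, -0.014]
force: [-3.1, 0.1, 6.5]
width: 0.034
gripper_force: 3.7
t: 24.22
eef_pos: [0.5032, -0.1065, 0.1048]
ee_rot: [3.141, -0.001, -0.014]
force: [-1.5, 0.2, 7.6]
width: 0.0342
gripper_force: 3.6
post s 0.1591 plate z 0.103 slope -0.04 50 | beam top [-0.0627  0.093 ] 85 | plate above beam 0.02 | tilt if latch up 0.0819
t 24.27 pos [ 0.5032 -0.1066  0.1048] rot [ 3.141e+00 -1.000e-03 -1.400e-02] F [-1.5  -0.48  8.01] w 0.0343
```

```bash
python3 -m crank '[[[0,0,-0.03,0],[0,0,-0.06,0],[0,0,-0.06,0]]]' | grep -E "pos|force"
python3 -m crank '[[[0,-0.03,-0.062,0],[0,-0.06,-0.064,0],[0,-0.09,-0.066,0],[0,-0.09,-0.066,0]]]' | grep -E "pos|force"
python3 -c "
from h import *
tilt()"
```

```text
eef_pos: [0.5031, -0.1066, 0.1061]
force: [-0.8, -0.5, 5.0]
gripper_force: 2.7
eef_pos: [0.503, -0.1043, 0.1071]
force: [0.0, -2.1, 4.5]
gripper_force: 2.1
post s 0.1576 plate z 0.1054 slope -0.104 54 | beam top [-0.0583  0.0926] 84 | plate above beam 0.0219 | tilt if latch up 0.0675
```

```bash
python3 -m crank '[[[0,-0.03,-0.002,0],[0,-0.06,-0.004,0],[0,-0.09,-0.006,0],[0,-0.09,-0.006,0]]]' | grep -E "pos|force"
python3 -c "
from h import *
tilt()
f=[]
for i in range(4): arm.grab_frame('top'); f.append(arm.get_state()['force'])
print(np.mean(f,0))"
```

```text
eef_pos: [0.5028, -0.1018, 0.1071]
force: [-0.2, -3.0, 3.9]
gripper_force: 1.8
post s 0.1562 plate z 0.1049 slope -0.062 56 | beam top [-0.0619  0.0929] 89 | plate above beam 0.0217 | tilt if latch up 0.0708
[-0.23060655 -2.67181115  3.11451721]
```

Side force has built to ~2.7 N with little poise motion, so the latch seems to have dropped. I ease back, lift off and read.

```bash
python3 -m crank '[[[0,0.05,-0.02,0],[0,0.08,-0.08,0],[0,0.08,-0.25,0],[0,0.08,-0.7,0],[0,0.08,-1.3,0],[0,0.08,-1.9,0],[0,0.08,-2.4,0],[0,0.08,-2.4,0],[0,0.08,-2.4,0],[0,0.08,-2.4,0],[0,0.08,-2.4,0],[0,0.08,-2.4,0]]]' | grep -E "t:|pos|force"
python3 -m crank '[[[0,0,0,0],[0,0,0,0],[0,0,0,0],[0,0,0,0],[0,0,0,0],[0,0,0,0],[0,0,0,0],[0,0,0,0]]]' | grep -E "t:|force"
python3 -c "
from h import *
tilt();p=tilt();tilt();cv2.imwrite('pics/v6.png',cv2.resize(p[225:325,330:450],(720,600),interpolation=cv2.INTER_CUBIC)[:,:,::-1])"
```

```text
t: 27.45
eef_pos: [0.5027, -0.1039, 0.1669]
ee_rot: [3.141, 0.0, -0.015]
force: [0.1, -0.8, 0.2]
gripper_force: 0.0
t: 28.45
ee_rot: [-3.142, 0.0, -0.015]
force: [0.9, 0.1, 0.3]
gripper_force: 0.0
post s 0.1573 plate z 0.1149 slope -0.015 129 | beam top [-0.012   0.0928] 80 | plate above beam 0.024 | tilt if latch up 0.0071
post s 0.158 plate z 0.1148 slope -0.012 123 | beam top [-0.0115  0.093 ] 87 | plate above beam 0.0236 | tilt if latch up 0.0076
post s 0.1569 plate z 0.115 slope -0.009 127 | beam top [-0.0123  0.0932] 75 | plate above beam 0.0237 | tilt if latch up 0.0067
```

View pics/v6.png

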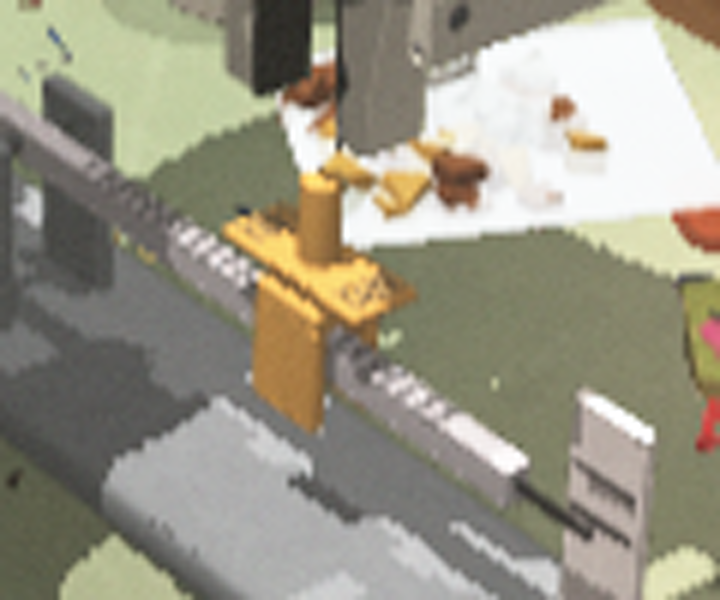

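The pointer is near the level position. Tilt is about +0.01, and the thumb plate stands 23.7 mm above the beam top, as at the start, so the latch is in. I back off, check once more and hand in.

```bash
python3 -m crank '[[[0,0,-0.4,0],[0,0,-1.2,0],[0,0,-2,0],[0,0,-2.4,0],[0,0,-2.4,0],[0,0,-2.4,0],[0,0,-2.4,0],[0,0,-2.4,0],[0,0,-2.4,0],[0,0,-2.4,0],[0,0,-2.4,0],[0,0,-2.4,0]]]' | grep -E "t:|pos|force"
python3 - <<'E'
from h import *
tilt(); r=arm.trace("thread_cone","scene")
p,d=arm.grab_frame("scene"); W=cloud("scene",d); q=W[d>0]
c=q[(abs(q[:,0]-.507)<.05)&(abs(q[:,1]-.16)<.05)]
for z in(.13,.15,.17,.19):
    k=c[abs(c[:,2]-z)<.006]; print(z,np.percentile(k,[3,97],axis=0)[:,:2].round(3).tolist())
tilt(); s=arm.get_state(); print(s["t"],s["force"])
E
```

```text
t: 30.1
eef_pos: [0.5028, -0.1039, 0.2272]
ee_rot: [3.142, 0.0, -0.015]
force: [-1.0, 0.3, -0.2]
gripper_force: 0.0
post s 0.1575 plate z 0.1149 slope -0.009 140 | beam top [-0.0121  0.093 ] 75 | plate above beam 0.0238 | tilt if latch up 0.007
0.13 [[0.478, 0.131], [0.528, 0.169]]
0.15 [[0.482, 0.133], [0.526, 0.167]]
0.17 [[0.484, 0.136], [0.523, 0.167]]
0.19 [[0.488, 0.139], [0.522, 0.166]]
post s 0.1573 plate z 0.1148 slope -0.012 143 | beam top [-0.0116  0.0928] 77 | plate above beam 0.0238 | tilt if latch up 0.0075
30.3 [-1.20377807 -0.10866767  0.01297   ]
```

```bash
python3 -c "
from station import arm
print(arm.job_done())"
```

```text
the job is handed in; nothing more can be done
None
```

I handed the job in at about 30 s with the cone upright on the pan, the latch in a notch as far as the camera shows, and the beam steady at about +0.01 rad (limit 0.025); no verdict was returned.

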